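Slide three fragile dip dishes into the dish keeper and close its bail

TASK

Slide exactly three of the four thin terracotta dip dishes into the wooden dish keeper, all the way in behind the front ends of its side walls, and leave the fourth outside, upright on the bench. They chip easily: nudge them gently along the bench, without gripping, lifting, tipping or ramming them. With the three inside, swing the keeper's steel bail forward and fully down in front of them, and leave everything else on the bench where it is.

Things in the scene. Friction and masses are not known exactly. Their poses are not given: they have to be found in the camera images.
- keeper: dish keeper fixed to the bench: a back wall and two side walls of wood, 24 mm high and 10 mm thick, no floor, open at its front (-x) side. Origin on the bench in the middle of the bay; x points to the back wall, y along it (left when seen from the front), z up. The inner space is 164 mm wide in y (-82..82) and goes from x = -33 (front ends of the side walls) to x = 33 mm (back wall).
- bail (a joint): angle of the bail, a U of 6 mm dark steel wire hinged on the outer faces of the side walls. 0 = fully down: arms level, the crossbar 194 mm long lying across the front of the bay at keeper x = -50 mm, 18 mm above the bench. It grows as the bail is raised (1.57 = upright, up to 2.2 = leaning back); it starts leaning back and stays by friction where it is left; about 1.5 N at the tab moves it.
- bail_pivot (a point): point on the hinge line of the bail, midway between the side walls: keeper x = 10, y = 0, z = 18 mm; axes as the keeper. At bail angle a the crossbar lies 60 mm from this line, towards (-cos a) along keeper x and (sin a) upwards.
- bail_tab (a point): middle of the bail's thumb tab, a flat plate 50 mm wide (along the crossbar) and 4 mm thick at the middle of the crossbar, reaching from 58 to 82 mm from the hinge line; this point is 72 mm from the hinge line. It turns with the bail.
- dish0: thin-walled terracotta dip dish, open at the top, round: 44 mm across at its widest (8 mm up), 42 mm at the rim, 26 mm high, about 50 g; it chips when the force on it exceeds about 8 N. All four are alike. Origin: centre of its underside; z up.
- dish1: thin-walled terracotta dip dish, open at the top, round: 44 mm across at its widest (8 mm up), 42 mm at the rim, 26 mm high, about 50 g; it chips when the force on it exceeds about 8 N. All four are alike. Origin: centre of its underside; z up.
- dish2: thin-walled terracotta dip dish, open at the top, round: 44 mm across at its widest (8 mm up), 42 mm at the rim, 26 mm high, about 50 g; it chips when the force on it exceeds about 8 N. All four are alike. Origin: centre of its underside; z up.
- dish3: thin-walled terracotta dip dish, open at the top, round: 44 mm across at its widest (8 mm up), 42 mm at the rim, 26 mm high, about 50 g; it chips when the force on it exceeds about 8 N. All four are alike. Origin: centre of its underside; z up.
- teaspoon: bystander: steel teaspoon lying flat, 140x30x11 mm. Origin: centre of its underside; x along its length.
- lids: bystander: stack of clear lids, 79 mm across, 30 mm high. Origin: centre of its underside.
- mill: bystander: mill, 44 mm across, 90 mm high, upright. Origin: centre of its underside.
- spice_jar: bystander: spice jar with a green cap, 41 mm across, 103 mm high, upright. Origin: centre of its underside.
- marker: bystander: marker pen lying flat, 132x14x14 mm. Origin: centre of its underside; x along its length.
- pot: bystander: grey speckled pot, 67 mm across, 81 mm high. Origin: centre of its underside.

How it is judged:
On the way:
1. three dishes stand in the keeper, the fourth outside, and the bail is still raised ((((x of dish1 in the frame of keeper between -0.015 and 0.015 m and y of dish1 in the frame of keeper between -0.066 and 0.066 m) and (x of dish2 in the frame of keeper between -0.015 and 0.015 m and y of dish2 in the frame of keeper between -0.066 and 0.066 m) and (x of dish3 in the frame of keeper between -0.015 and 0.015 m and y of dish3 in the frame of keeper between -0.066 and 0.066 m) and (x of dish0 in the frame of keeper below -0.055 m or x of dish0 in the frame of keeper above 0.06 m or y of dish0 in the frame of keeper above 0.1 m or y of dish0 in the frame of keeper below -0.1 m)) or ((x of dish0 in the frame of keeper between -0.015 and 0.015 m and y of dish0 in the frame of keeper between -0.066 and 0.066 m) and (x of dish2 in the frame of keeper between -0.015 and 0.015 m and y of dish2 in the frame of keeper between -0.066 and 0.066 m) and (x of dish3 in the frame of keeper between -0.015 and 0.015 m and y of dish3 in the frame of keeper between -0.066 and 0.066 m) and (x of dish1 in the frame of keeper below -0.055 m or x of dish1 in the frame of keeper above 0.06 m or y of dish1 in the frame of keeper above 0.1 m or y of dish1 in the frame of keeper below -0.1 m)) or ((x of dish0 in the frame of keeper between -0.015 and 0.015 m and y of dish0 in the frame of keeper between -0.066 and 0.066 m) and (x of dish1 in the frame of keeper between -0.015 and 0.015 m and y of dish1 in the frame of keeper between -0.066 and 0.066 m) and (x of dish3 in the frame of keeper between -0.015 and 0.015 m and y of dish3 in the frame of keeper between -0.066 and 0.066 m) and (x of dish2 in the frame of keeper below -0.055 m or x of dish2 in the frame of keeper above 0.06 m or y of dish2 in the frame of keeper above 0.1 m or y of dish2 in the frame of keeper below -0.1 m)) or ((x of dish0 in the frame of keeper between -0.015 and 0.015 m and y of dish0 in the frame of keeper between -0.066 and 0.066 m) and (x of dish1 in the frame of keeper between -0.015 and 0.015 m and y of dish1 in the frame of keeper between -0.066 and 0.066 m) and (x of dish2 in the frame of keeper between -0.015 and 0.015 m and y of dish2 in the frame of keeper between -0.066 and 0.066 m) and (x of dish3 in the frame of keeper below -0.055 m or x of dish3 in the frame of keeper above 0.06 m or y of dish3 in the frame of keeper above 0.1 m or y of dish3 in the frame of keeper below -0.1 m))) and value of joint bail above 0.9 rad), for 0.2 s.
At the end, for the whole second after the job is handed in: Exactly three dishes upright in the keeper (centres within 15 mm of its origin in keeper x, 66 mm in y); the fourth upright on the bench, its centre over 55 mm in front of that origin, 60 mm behind or 100 mm aside; bail angle under 0.12 rad; dishes at rest ((((x of dish1 in the frame of keeper between -0.015 and 0.015 m and y of dish1 in the frame of keeper between -0.066 and 0.066 m) and (x of dish2 in the frame of keeper between -0.015 and 0.015 m and y of dish2 in the frame of keeper between -0.066 and 0.066 m) and (x of dish3 in the frame of keeper between -0.015 and 0.015 m and y of dish3 in the frame of keeper between -0.066 and 0.066 m) and (x of dish0 in the frame of keeper below -0.055 m or x of dish0 in the frame of keeper above 0.06 m or y of dish0 in the frame of keeper above 0.1 m or y of dish0 in the frame of keeper below -0.1 m)) or ((x of dish0 in the frame of keeper between -0.015 and 0.015 m and y of dish0 in the frame of keeper between -0.066 and 0.066 m) and (x of dish2 in the frame of keeper between -0.015 and 0.015 m and y of dish2 in the frame of keeper between -0.066 and 0.066 m) and (x of dish3 in the frame of keeper between -0.015 and 0.015 m and y of dish3 in the frame of keeper between -0.066 and 0.066 m) and (x of dish1 in the frame of keeper below -0.055 m or x of dish1 in the frame of keeper above 0.06 m or y of dish1 in the frame of keeper above 0.1 m or y of dish1 in the frame of keeper below -0.1 m)) or ((x of dish0 in the frame of keeper between -0.015 and 0.015 m and y of dish0 in the frame of keeper between -0.066 and 0.066 m) and (x of dish1 in the frame of keeper between -0.015 and 0.015 m and y of dish1 in the frame of keeper between -0.066 and 0.066 m) and (x of dish3 in the frame of keeper between -0.015 and 0.015 m and y of dish3 in the frame of keeper between -0.066 and 0.066 m) and (x of dish2 in the frame of keeper below -0.055 m or x of dish2 in the frame of keeper above 0.06 m or y of dish2 in the frame of keeper above 0.1 m or y of dish2 in the frame of keeper below -0.1 m)) or ((x of dish0 in the frame of keeper between -0.015 and 0.015 m and y of dish0 in the frame of keeper between -0.066 and 0.066 m) and (x of dish1 in the frame of keeper between -0.015 and 0.015 m and y of dish1 in the frame of keeper between -0.066 and 0.066 m) and (x of dish2 in the frame of keeper between -0.015 and 0.015 m and y of dish2 in the frame of keeper between -0.066 and 0.066 m) and (x of dish3 in the frame of keeper below -0.055 m or x of dish3 in the frame of keeper above 0.06 m or y of dish3 in the frame of keeper above 0.1 m or y of dish3 in the frame of keeper below -0.1 m))) and value of joint bail below 0.12 rad and angle between each of dish0, dish1, dish2, dish3's own z axis and vertical below 0.15 rad and height (world z) of each of dish0, dish1, dish2, dish3 below 0.006 m and linear speed of each of dish0, dish1, dish2, dish3 below 0.02 m/s); the robot touches nothing.
It fails at once if a dish takes more than 8 N from whatever touches it (contact force between any of dish0, dish1, dish2, dish3 and anything else above 8 N).
It fails at once if a dish is lifted off the bench by more than 12 mm or tipped by more than 0.35 rad (height (world z) of any of dish0, dish1, dish2, dish3 above 0.012 m or angle between any of dish0, dish1, dish2, dish3's own z axis and vertical above 0.35 rad).
It fails at once if the teaspoon, lids, mill, spice jar, marker or pot is moved more than 30 mm (distance of any of teaspoon, lids, mill, spice_jar, marker, pot from where it was at the start of the episode above 0.03 m).
It also fails if it takes over 61 s, if anything falls off the work surface, if the arm or the gripper's body presses on something with over 40 N, if the wrist force passes 120 N, or if a joint passes its speed limit or range.

ROBOT

A 6-joint arm with a two-finger parallel gripper is mounted at the origin on a cart in front of the work surface, level with it; the furniture and walls round the work are solid. World frame = base frame: x ahead of the robot, y to its left, z up, the work surface at z = 0. Lengths are in m, angles in rad, forces in N, time in s.
With the tool pointing down it reaches from about 0.35 to 0.975 m from the base axis. Payload 4.9 kg.
Tool frame: the origin (TCP) lies at the very end of the fingers, on their centre line; the grasp point (between the pads) lies 19 mm behind it; z points along the fingers, y is the line along which they close (so a half turn about z gives the same grasp; the last joint's range is limited). The gripper opens to 85 mm and grips with 20 to 120 N. Pads are 22 mm wide; open, the fingers measure 114 mm over their backs; the gripper's body (76 mm by 85 mm) begins 54 mm behind the grasp point. The pads swing forward as they close: fully open they stand 13 mm farther back than shut.
Start: joints at [-1.361, 0.053, 1.613, -0, 1.476, -0.119], TCP at [0.202, -0.592, 0.231] pointing down, gripper open.
Joint ranges: [-3.01, 3.01], [-1.01, 2.22], [0.06, 2.58], [-1.02, 4.17], [0.09, 2.62], [-3.14, 3.14]. Speed limits (rad/s): [2.57, 2.57, 3.14, 3.14, 3.14, 3.14].

INTERFACE

Orientations are given as a unit quaternion [w, x, y, z].
In Python, from plant import monitor, vision, manip gives the robot as it stands. The module is installed in compiled form; this text tells all that it offers.
- The arm moves only by the tool arm_command, never from a script. Its argument "rows" is a list of rows, each a list of 3 entries, a list of its own where there are three numbers: the finger opening in mm, from 0 to 85.4, then the shift along the world's x, y, z in units of 30 cm (1.0 is 30 cm), then the turn, a rotation vector about the world's x, y, z in units of pi/2 rad (1.0 is pi/2 rad). In form: [[claw, [x, y, z], [wx, wy, wz]], ...]. A call has 1 to 12 rows; each row is the pose to reach, as a shift and turn from the pose commanded when the call began; what a row does not reach only later rows make up. A row lasts 1/12 s, in which the tool goes at most 41.7 mm and 7.16 degrees, less where a joint would pass 70% of its speed; a pose out of reach is approached as far as the arm can. A call with a number of a shift or a turn outside -1 to 1 is refused whole. A call with a gripper value outside its range is refused whole. The fingers move at their own pace and stop on an object; the grip force is fixed at half the most. Time passes only in rows, so rows that repeat a pose let the fingers close. It gives the time, the measured TCP pose, the force, the opening and the grip force at its end, in the units of the state.
- monitor.state(): the state, without advancing time (a new reading comes with each control period).
- vision.grab_frame(name): name is "scene" or "side" or "wrist"; returns a dict with "color" (420x560x3 uint8, red, green, blue), "z_map" (420x560 float32, m along the optical axis (not along the pixel's ray), 0 where there is no reading), "mtx" (3x3 intrinsics, pixels), "R" (3x3) and "t" (3): a world point X has camera coordinates R X + t. Camera axes: x right, y down, z forward; pixel columns grow to the right and rows downward; lengths in m; the calibration is good to about 2 mm. A picture is of the moment at which its call begins.
- manip.job_done(): hands the job in; it is judged then, once.
The state is a dict: "time": time; "joint_pos": joint angles; "joint_vel": joint speeds; "joint_efforts": joint torques, N m; "tool_pos": TCP position; "tool_rot": TCP orientation; "contact_force": force on the tool from outside, world axes, zero at the start; "ft_torque": the same for the moment, N m; "gripper_width": opening from 0.0 (shut) to 1.0 (fully open); "grasp_force": force on a finger pad.
Only numpy, scipy, OpenCV 4.12 (cv2) and the standard library are available. Lean on these libraries where they do the work, as an engineer would, in place of code of your own. Each camera call takes 0.05 s, during which the arm holds its last target. There are 200 camera calls.

## Working session

There is one attempt and no reset: what is moved stays moved. The work goes in short steps, Python scripts to look and compute and a tool call to move; the robot and the scene stay as the last step left them, time stands still between calls to the robot, and variables do not carry over. Pictures are saved under pics/ and viewed, at most 10 in all, crops included, and the job is handed in when it is done.

Besides the shell and the picture viewer there is one more tool, called by a JSON object that holds its "method" and its "body". arm_command: Moves the arm, as the interface text tells. Shifts and turns lie within -1 to 1; 1 stands for 30 cm of shift or pi/2 rad of turn. Its arguments: {"type":"object","properties":{"rows":{"type":"array"}},"required":["rows"]}

```bash
mkdir -p pics
python3 - <<'E'
from plant import monitor, vision
import cv2, pickle
d={n:vision.grab_frame(n) for n in("scene","side")}
pickle.dump(d,open("f0.pkl","wb"))
for n in d: cv2.imwrite(f"pics/{n}0.png",d[n]["color"][:,:,::-1])
s=monitor.state();print(s)
for n in d: print(n,d[n]["mtx"].tolist(),(-d[n]["R"].T@d[n]["t"]).tolist())
E
```

```text
{'time': 0.1, 'joint_pos': array([-1.36100703e+00,  5.33236800e-02,  1.61415271e+00, -2.46538596e-05,
        1.47600629e+00, -1.19010599e-01]), 'joint_vel': array([ 0.00100051, -0.00087402, -0.00389838, -0.00098221, -0.00066795,
        0.0009884 ]), 'joint_efforts': array([ 6.84996630e-04, -3.94904995e+01, -3.71363389e+01, -9.47134458e-05,
        3.89938185e-03,  6.81467171e-06]), 'tool_pos': array([ 0.20168634, -0.59096726,  0.23016798]), 'tool_rot': array([-9.43478891e-04,  9.86516104e-01,  1.63661490e-01, -5.51364610e-05]), 'contact_force': array([-0.30758857, -0.62182398, -0.85775511]), 'ft_torque': array([ 0.02788402, -0.03243846,  0.00379899]), 'grasp_force': 0.0, 'gripper_width': 1.0015633583692025}
scene [[544.2207467748605, 0.0, 282.73614987607414], [0.0, 544.2207467748605, 212.08943838536155], [0.0, 0.0, 1.0]] [0.1566371288912236, -0.8943043298142206, 0.8069871302415803]
side [[544.029075643638, 0.0, 283.487255415466], [0.0, 544.029075643638, 206.47624633484764], [0.0, 0.0, 1.0]] [0.29582065052266115, 0.47893058572892144, 0.43423753917526403]
```

View pics/scene0.png

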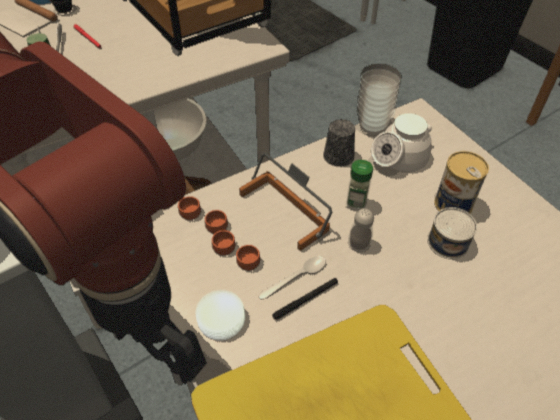

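View pics/side0.png

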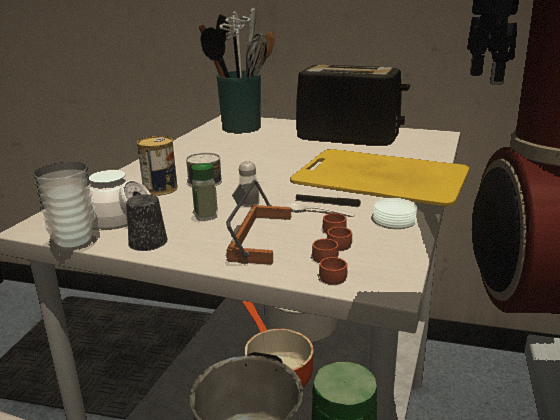

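The scene view shows four dishes at about (189,208), (216,221), (223,242) and (248,257). The keeper's walls run (242,190)-(268,175)-(328,225)-(302,243), and its tab is at (298,173). The teaspoon and marker lie near (300,285).

```bash
cat > h.py <<'E'
import numpy as np, cv2
def pts(f):
    z=f["z_map"]; v,u=np.mgrid[:z.shape[0],:z.shape[1]]; K=f["mtx"]
    c=np.stack([(u-K[0,2])/K[0,0]*z,(v-K[1,2])/K[1,1]*z,z],-1)
    return (c-f["t"])@f["R"]           # R^T (c-t)
def red(f):
    h=cv2.cvtColor(f["color"],cv2.COLOR_RGB2HSV)
    return ((h[...,0]<16)|(h[...,0]>174))&(h[...,1]>120)&(h[...,2]>40)&(f["z_map"]>0)
def proj(f,X):
    c=np.asarray(X)@f["R"].T+f["t"]; p=c@f["mtx"].T; return p[...,:2]/p[...,2:]
E
python3 - <<'E'
import pickle
from h import *
d=pickle.load(open("f0.pkl","rb"))
for n,f in d.items():
    P=pts(f); m=red(f)&(P[...,2]>0.004)&(P[...,2]<.04)&(P[...,0]>.25)&(P[...,0]<.9)
    k,l,st,c=cv2.connectedComponentsWithStats(m.astype(np.uint8),connectivity=4)
    for i in range(1,k):
        if st[i,4]<40: continue
        Q=P[l==i]; hsv=cv2.cvtColor(f["color"],cv2.COLOR_RGB2HSV)[l==i].mean(0).round()
        print(n,c[i].round(),st[i,4],Q.min(0).round(3),Q.max(0).round(3),hsv)
        T=Q[Q[:,2]>.021]
        if st[i,4]<700 and len(T)>15:
            # circle fit on rim
            A=np.c_[2*T[:,:2],np.ones(len(T))]; s=np.linalg.lstsq(A,(T[:,:2]**2).sum(1),rcond=None)[0]
            print("   circ",s[:2].round(4),np.sqrt(s[2]+s[:2]@s[:2]).round(4),"minrect",cv2.minEnclosingCircle(T[:,:2].astype(np.float32)))
        if len(T)>50: print("   rect",cv2.boxPoints(cv2.minAreaRect(T[:,:2].astype(np.float32))).round(4).tolist())
    # tall map of other stuff
    m2=(P[...,2]>.006)&(P[...,2]<.2)&(f["z_map"]>0)&(P[...,0]>.3)&(P[...,0]<.9)&(abs(P[...,1])<.5)&~red(f)
    k,l,st,c=cv2.connectedComponentsWithStats(m2.astype(np.uint8))
    for i in range(1,k):
        if st[i,4]>60: Q=P[l==i]; print(n,"obj",c[i].round(),st[i,4],np.percentile(Q,2,0).round(3),np.percentile(Q,98,0).round(3))
E
```

```text
scene [36.  9.] 268 [0.404 0.579 0.005] [0.466 0.726 0.026] [ 13. 139. 121.]
   circ [0.4392 0.6432] 0.0365 minrect ((0.43755459785461426, 0.6447497606277466), 0.06383033841848373)
   rect [[0.41040000319480896, 0.7027999758720398], [0.4512999951839447, 0.582099974155426], [0.46639999747276306, 0.5873000025749207], [0.4253999888896942, 0.7078999876976013]]
scene [86. 35.] 117 [0.489 0.388 0.004] [0.511 0.516 0.014] [  3. 167. 178.]
scene [287. 203.] 1002 [ 0.52  -0.438  0.004] [ 0.605 -0.249  0.035] [ 13. 157. 111.]
   rect [[0.520799994468689, -0.2547999918460846], [0.5342000126838684, -0.44029998779296875], [0.6079000234603882, -0.4350000023841858], [0.5945000052452087, -0.24950000643730164]]
scene [189. 207.] 305 [ 0.396 -0.261  0.004] [ 0.438 -0.215  0.027] [  9. 157.  90.]
   circ [ 0.4172 -0.2376] 0.0196 minrect ((0.41805794835090637, -0.23755864799022675), 0.022525588050484657)
   rect [[0.3898000121116638, -0.24629999697208405], [0.4239000082015991, -0.266400009393692], [0.4449000060558319, -0.23080000281333923], [0.4106999933719635, -0.21070000529289246]]
scene [220. 232.] 6
[... 2242 characters left out ...]
555 -0.2719] 0.0309 minrect ((0.5543046593666077, -0.2633531391620636), 0.03879598528146744)
   rect [[0.5157999992370605, -0.25760000944137573], [0.5906000137329102, -0.27720001339912415], [0.5982999801635742, -0.2476000040769577], [0.5235999822616577, -0.2280000001192093]]
side obj [106. 202.] 8874 [ 0.723 -0.494  0.009] [ 0.894 -0.209  0.134]
side obj [246. 196.] 1178 [ 0.558 -0.485  0.01 ] [ 0.642 -0.239  0.091]
side obj [204. 190.] 1226 [ 0.67  -0.414  0.009] [ 0.711 -0.382  0.104]
side obj [394. 212.] 1024 [ 0.303 -0.497  0.007] [ 0.375 -0.429  0.031]
side obj [322. 208.] 101 [ 0.439 -0.481  0.006] [ 0.516 -0.467  0.012]
side obj [344. 393.] 3403 [0.312 0.186 0.17 ] [0.351 0.223 0.192]
```

```bash
cat >> h.py <<'E'
from scipy.optimize import least_squares
def dishes(f,box=(.36,.62,-.46,-.19),seeds=None):
    P=pts(f); m=red(f)&(P[...,2]>.020)&(P[...,2]<.032)&(P[...,0]>box[0])&(P[...,0]<box[1])&(P[...,1]>box[2])&(P[...,1]<box[3])
    T=P[m][:,:2]; out=[]
    for s in seeds:
        c=np.array(s)
        for _ in range(4):
            q=T[np.linalg.norm(T-c,axis=1)<.026]
            if len(q)<15: break
            c=least_squares(lambda c:np.linalg.norm(q-c,axis=1)-.0195,c,loss="soft_l1",f_scale=.002).x
        out.append((*c.round(4),len(q)))
    return out
E
python3 - <<'E'
import pickle
from h import *
d=pickle.load(open("f0.pkl","rb"))
S=[(.417,-.238),(.443,-.298),(.424,-.345),(.444,-.401)]
for n,f in d.items():
    print(n,dishes(f,(.36,.48,-.46,-.19),S))
    # keeper wall tops
    P=pts(f); m=red(f)&(P[...,0]>.49)&(P[...,0]<.65)&(P[...,1]<-.2)&(P[...,1]>-.5)&(P[...,2]>.019)&(P[...,2]<.03)
    Q=P[m][:,:2]
    def r(p):
        c,s=np.cos(p[2]),np.sin(p[2]); e=Q-p[:2]; x=e@[c,s]; y=e@[-s,c]
        return np.minimum(np.maximum(abs(x-38)*0+abs(x-.038)-.005,0), np.maximum(abs(abs(y)-.087)-.005,0)+np.maximum(-.033-x,0)+np.maximum(x-.043,0))
    for y0 in (0,.07): 
        o=least_squares(r,[.559,-.345,y0],loss="soft_l1",f_scale=.002,x_scale=[.01,.01,.1]);print(o.x.round(4),o.cost*1e6,len(Q))
    p=o.x;c,s=np.cos(p[2]),np.sin(p[2])
    for q in [(-.04,.005,-1)]: 
        e=Q-p[:2]; x=e@[c,s]; y=e@[-s,c]; print(np.percentile(x,[2,98]).round(4),np.percentile(y,[2,98]).round(4), np.percentile(x[abs(y)<.07],[2,50,98]).round(4))
    g=cv2.cvtColor(f["color"],cv2.COLOR_RGB2HSV)
    m=(P[...,2]>.075)&(P[...,0]>.54)&(P[...,0]<.65)&(abs(P[...,1]+.345)<.04)&(f["z_map"]>0)
    print("tab",P[m].mean(0).round(4) if m.any() else 0,P[m].min(0).round(3),P[m].max(0).round(3),m.sum())
E
```

```text
scene [(np.float64(0.4172), np.float64(-0.2375), 99), (np.float64(0.4407), np.float64(-0.2971), 107), (np.float64(0.4259), np.float64(-0.3469), 119), (np.float64(0.4439), np.float64(-0.4011), 123)]
[ 0.5579 -0.3443  0.0811] 4.255523479665456 543
[ 0.5579 -0.3443  0.0811] 4.255523479654579 543
[-0.0292  0.0425] [-0.0904  0.0906] [0.033  0.0373 0.0429]
tab [ 0.6005 -0.3411  0.0834] [ 0.591 -0.365  0.075] [ 0.608 -0.315  0.091] 204
side [(np.float64(0.4142), np.float64(-0.2335), 239), (np.float64(0.4377), np.float64(-0.2931), 207), (np.float64(0.4226), np.float64(-0.3429), 192), (np.float64(0.4407), np.float64(-0.3972), 177)]
[ 0.5543 -0.3382  0.0896] 12.47791185228607 551
[ 0.5543 -0.3382  0.0896] 12.47791185189368 551
[-0.0291  0.0421] [-0.0914  0.0906] [0.033  0.0364 0.0423]
tab [ 0.5959 -0.3344  0.0836] [ 0.588 -0.381  0.075] [ 0.604 -0.306  0.093] 167
```

{"method": "arm_command", "body": {"rows": [[18, [0.66, 0.63, 0], [0, 0, -0.155]], [18, [0.66, 0.63, 0], [0, 0, -0.155]], [18, [0.66, 0.63, 0], [0, 0, -0.155]], [18, [0.66, 0.63, 0], [0, 0, -0.155]], [18, [0.66, 0.63, 0], [0, 0, -0.155]], [18, [0.66, 0.63, 0], [0, 0, -0.155]], [18, [0.66, 0.63, 0], [0, 0, -0.155]], [18, [0.66, 0.63, -0.45], [0, 0, -0.155]], [18, [0.66, 0.63, -0.45], [0, 0, -0.155]], [18, [0.66, 0.63, -0.45], [0, 0, -0.155]], [18, [0.66, 0.63, -0.45], [0, 0, -0.155]], [18, [0.66, 0.63, -0.45], [0, 0, -0.155]]]}}

```text
time: 1.1
tool_pos: [0.3976, -0.3995, 0.0915]
tool_rot: [-0.004, 0.999, 0.043, -0.003]
contact_force: [0.5, 0.0, 0.7]
gripper_width: 0.208
grasp_force: 0.0
```

```bash
cat >> h.py <<'E'
K0=np.array([.5561,-.3413]); YAW=.085
RK=np.array([[np.cos(YAW),-np.sin(YAW)],[np.sin(YAW),np.cos(YAW)]])
def k2w(p): return K0+RK@np.asarray(p)
def w2k(p): return RK.T@(np.asarray(p)[:2]-K0)
E
python3 - <<'E'
from plant import monitor, vision
from h import *
s=monitor.state(); print(s["time"],s["tool_pos"],s["tool_rot"],s["gripper_width"],w2k(s["tool_pos"]),s["contact_force"])
f=vision.grab_frame("side"); cv2.imwrite("pics/s1.png",f["color"][:,:,::-1])
E
```

```text
1.1 [ 0.39759667 -0.39954483  0.09149929] [-0.00400579  0.99907573  0.04270642 -0.00279225] 0.20796435534916644 [-0.16287593 -0.04457798] [0.54313452 0.0496291  0.74463175]
```

View pics/s1.png

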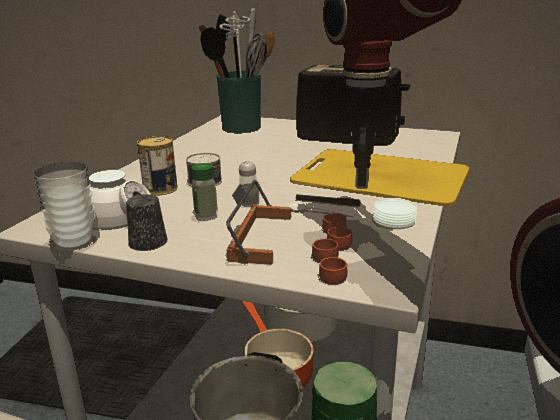

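{"method": "arm_command", "body": {"rows": [[18, [0, 0, -0.13], [0, 0, 0]], [18, [0, 0, -0.24], [0, 0, 0]], [18, [0, 0, -0.24], [0, 0, 0]], [18, [0, 0, -0.24], [0, 0, 0]]]}}

```text
time: 1.48
tool_pos: [0.4, -0.4031, 0.0256]
tool_rot: [0.0, 0.999, 0.042, 0.0]
contact_force: [0.4, -0.3, 0.6]
gripper_width: 0.209
grasp_force: 0.0
```

Run:
```python
from plant import monitor, vision
from h import *
s=monitor.state(); print(s["tool_pos"],w2k(s["tool_pos"]),s["contact_force"])
f=vision.grab_frame("side"); cv2.imwrite("pics/s2.png",cv2.resize(f["color"][140:300,250:450,::-1],(800,640))[:600])
print(proj(f,s["tool_pos"]))
```

```text
[ 0.40004947 -0.40310066  0.0256159 ] [-0.16073387 -0.04832921] [ 0.40193613 -0.29286025  0.59657555]
[357.3380805  218.83884055]
```

View pics/s2.png

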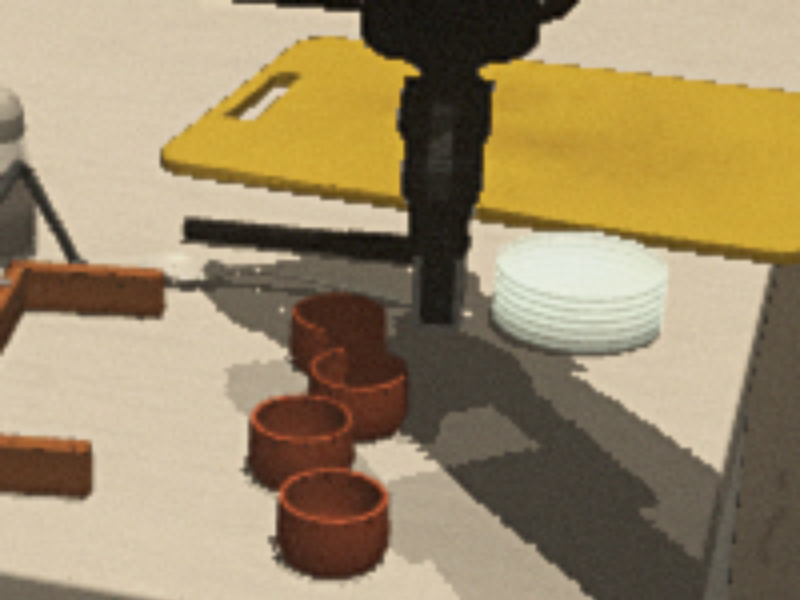

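{"method": "arm_command", "body": {"rows": [[18, [0, 0, -0.05], [0, 0, 0]], [18, [0, 0, -0.065], [0, 0, 0]], [18, [0, 0, -0.065], [0, 0, 0]], [18, [0.01, 0, -0.065], [0, 0, 0]], [18, [0.02, 0.001, -0.065], [0, 0, 0]], [18, [0.03, 0.002, -0.065], [0, 0, 0]], [18, [0.04, 0.003, -0.065], [0, 0, 0]], [18, [0.05, 0.003, -0.065], [0, 0, 0]], [18, [0.06, 0.004, -0.065], [0, 0, 0]], [18, [0.07, 0.005, -0.065], [0, 0, 0]], [18, [0.08, 0.005, -0.065], [0, 0, 0]], [18, [0.09, 0.006, -0.065], [0, 0, 0]]]}}

```text
time: 2.53
tool_pos: [0.4271, -0.4007, 0.0047]
tool_rot: [-0.0, 0.999, 0.043, -0.0]
contact_force: [-0.6, -0.0, 0.6]
gripper_width: 0.206
grasp_force: 0.3
```

```bash
cat > look.py <<'E'
from plant import monitor, vision
import sys
from h import *
s=monitor.state(); print(s["time"],s["tool_pos"].round(4),w2k(s["tool_pos"]).round(4),s["contact_force"].round(2),s["gripper_width"])
S=eval(sys.argv[1])
off={"scene":(.0017,-.002),"side":(-.0017,.002)}
for n in ("scene","side"):
    f=vision.grab_frame(n)
    for d in dishes(f,(.36,.60,-.47,-.19),[k2w(p) for p in S]): print(n,w2k(np.array(d[:2])-off[n]).round(4),d[2])
    if len(sys.argv)>2: cv2.imwrite(f"pics/{sys.argv[2]}_{n}.png",f["color"][:,:,::-1])
E
python3 look.py "[(-.11,-.048),(-.131,.008),(-.112,.056)]" p1
```

```text
2.5333 [ 0.4271 -0.4007  0.0047] [-0.1336 -0.0482] [-0.56 -0.05  0.6 ] 0.205816423290167
scene [-0.1115 -0.0459] 7
scene [-0.1318  0.0075] 42
scene [-0.1128  0.0554] 35
side [-0.1038 -0.0476] 153
side [-0.1314  0.0076] 187
side [-0.1124  0.0559] 205
```

{"method": "arm_command", "body": {"rows": [[18, [0.012, 0.001, 0], [0, 0, 0]], [18, [0.024, 0.002, 0], [0, 0, 0]], [18, [0.036, 0.002, 0], [0, 0, 0]], [18, [0.048, 0.003, 0], [0, 0, 0]], [18, [0.06, 0.004, 0], [0, 0, 0]], [18, [0.072, 0.005, 0], [0, 0, 0]], [18, [0.084, 0.006, 0], [0, 0, 0]], [18, [0.096, 0.006, 0], [0, 0, 0]], [18, [0.108, 0.007, 0], [0, 0, 0]], [18, [0.12, 0.008, 0], [0, 0, 0]], [18, [0.132, 0.009, 0], [0, 0, 0]], [18, [0.144, 0.01, 0], [0, 0, 0]]]}}

```text
time: 3.63
tool_pos: [0.4703, -0.3977, 0.0048]
tool_rot: [-0.0, 0.999, 0.043, -0.0]
contact_force: [-0.5, -0.2, -1.1]
gripper_width: 0.208
grasp_force: 0.1
```

{"method": "arm_command", "body": {"rows": [[18, [0.012, 0.001, 0], [0, 0, 0]], [18, [0.024, 0.002, 0], [0, 0, 0]], [18, [0.036, 0.002, 0], [0, 0, 0]], [18, [0.048, 0.003, 0], [0, 0, 0]], [18, [0.06, 0.004, 0], [0, 0, 0]], [18, [0.072, 0.005, 0], [0, 0, 0]], [18, [0.084, 0.006, 0], [0, 0, 0]], [18, [0.096, 0.006, 0], [0, 0, 0]], [18, [0.108, 0.007, 0], [0, 0, 0]], [18, [0.12, 0.008, 0], [0, 0, 0]], [18, [0.132, 0.009, 0], [0, 0, 0]], [18, [0.144, 0.01, 0], [0, 0, 0]]]}}

```text
time: 4.63
tool_pos: [0.5136, -0.3947, 0.0048]
tool_rot: [0.0, 0.999, 0.043, -0.0]
contact_force: [-0.2, 0.4, -0.0]
gripper_width: 0.212
grasp_force: 0.1
```

```bash
python3 look.py "[(-.016,-.05)]" p2
```

```text
4.6333 [ 0.5136 -0.3947  0.0048] [-0.0469 -0.0496] [-0.24  0.43 -0.05] 0.21245862253292933
scene [-0.0175 -0.0479] 0
side [-0.0173 -0.0492] 145
```

View pics/p2_side.png

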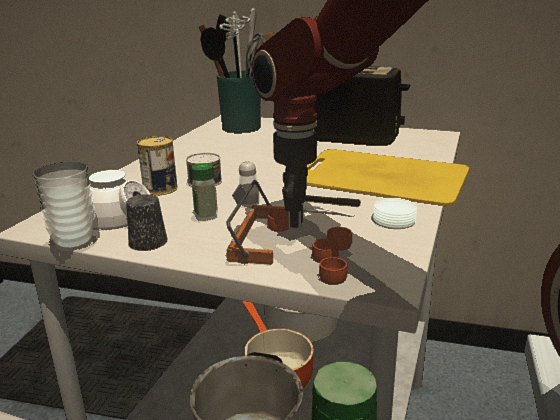

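{"method": "arm_command", "body": {"rows": [[18, [0.012, 0.001, 0], [0, 0, 0]], [18, [0.024, 0.002, 0], [0, 0, 0]], [18, [0.036, 0.003, 0], [0, 0, 0]], [18, [0.048, 0.004, 0], [0, 0, 0]], [18, [0.056, 0.005, 0], [0, 0, 0]], [18, [0.062, 0.005, 0], [0, 0, 0]], [18, [0.062, 0.005, 0], [0, 0, 0]], [18, [0.0, 0.0, 0], [0, 0, 0]], [18, [-0.06, -0.005, 0.02], [0, 0, 0]], [18, [-0.08, -0.005, 0.15], [0, 0, 0]], [18, [-0.1, 0.0, 0.2], [0, 0, 0]], [18, [-0.1, 0.0, 0.2], [0, 0, 0]]]}}

```text
time: 5.73
tool_pos: [0.4847, -0.3971, 0.07]
tool_rot: [0.003, 0.999, 0.042, 0.003]
contact_force: [0.6, -0.5, 1.1]
gripper_width: 0.21
grasp_force: 0.0
```

```bash
python3 look.py "[(.001,-.05),(-.131,.008),(-.112,.056)]"; python3 -c "
from h import *
print(k2w((-.174,.007)))"
```

```text
5.7333 [ 0.4847 -0.3971  0.07  ] [-0.0759 -0.0496] [ 0.6  -0.51  1.08] 0.20984442492596994
scene [ 0.0008 -0.0489] 101
scene [-0.1316  0.0077] 107
scene [-0.1127  0.0558] 106
side [ 0.0008 -0.0493] 162
side [-0.1313  0.0075] 188
side [-0.1123  0.056 ] 201
[ 0.38213391 -0.34909747]
```

{"method": "arm_command", "body": {"rows": [[18, [-0.338, 0.152, 0], [0, 0, 0]], [18, [-0.338, 0.152, 0], [0, 0, 0]], [18, [-0.338, 0.152, 0], [0, 0, 0]], [18, [-0.338, 0.152, 0], [0, 0, 0]], [18, [-0.338, 0.152, -0.1], [0, 0, 0]], [18, [-0.338, 0.152, -0.18], [0, 0, 0]], [18, [-0.338, 0.152, -0.195], [0, 0, 0]], [18, [-0.338, 0.152, -0.195], [0, 0, 0]]]}}

```text
time: 6.5
tool_pos: [0.3805, -0.3472, 0.0034]
tool_rot: [-0.003, 0.999, 0.043, -0.002]
contact_force: [-0.7, -0.1, 0.6]
gripper_width: 0.211
grasp_force: 0.0
```

```bash
python3 look.py "[(-.131,.008),(-.112,.056)]"
```

```text
6.5 [ 0.3805 -0.3472  0.0034] [-0.1754  0.0091] [-0.72 -0.05  0.61] 0.21096432226572678
scene [-0.132   0.0076] 61
scene [-0.1125  0.0558] 55
side [-0.1314  0.0075] 193
side [-0.1125  0.0558] 203
```

{"method": "arm_command", "body": {"rows": [[18, [0.012, 0.001, 0], [0, 0, 0]], [18, [0.024, 0.002, 0], [0, 0, 0]], [18, [0.036, 0.003, 0], [0, 0, 0]], [18, [0.048, 0.004, 0], [0, 0, 0]], [18, [0.06, 0.004, 0], [0, 0, 0]], [18, [0.072, 0.003, 0], [0, 0, 0]], [18, [0.084, 0.003, 0], [0, 0, 0]], [18, [0.096, 0.002, 0], [0, 0, 0]], [18, [0.108, 0.002, 0], [0, 0, 0]], [18, [0.12, 0.002, 0], [0, 0, 0]], [18, [0.132, 0.001, 0], [0, 0, 0]], [18, [0.144, 0.001, 0], [0, 0, 0]]]}}

```text
time: 7.6
tool_pos: [0.4254, -0.3488, 0.0063]
tool_rot: [-0.0, 0.999, 0.043, -0.0]
contact_force: [0.1, 0.4, 1.2]
gripper_width: 0.21
grasp_force: 0.4
```

```bash
python3 look.py "[(-.1,.004),(-.112,.056)]"
```

```text
7.6 [ 0.4254 -0.3488  0.0063] [-0.1309  0.0036] [0.09 0.43 1.18] 0.20973179813164608
scene [-0.1015  0.0061] 12
scene [-0.1135  0.0581] 7
side [-0.1011  0.0044] 169
side [-0.1124  0.0558] 205
```

{"method": "arm_command", "body": {"rows": [[18, [0.012, 0, 0], [0, 0, 0]], [18, [0.024, -0.001, 0], [0, 0, 0]], [18, [0.036, -0.001, 0], [0, 0, 0]], [18, [0.048, -0.002, 0], [0, 0, 0]], [18, [0.06, -0.002, 0], [0, 0, 0]], [18, [0.072, -0.002, 0], [0, 0, 0]], [18, [0.084, -0.001, 0], [0, 0, 0]], [18, [0.096, 0, 0], [0, 0, 0]], [18, [0.108, 0.0, 0], [0, 0, 0]], [18, [0.12, 0.001, 0], [0, 0, 0]], [18, [0.132, 0.002, 0], [0, 0, 0]], [18, [0.144, 0.003, 0], [0, 0, 0]]]}}

```text
time: 8.7
tool_pos: [0.4686, -0.3478, 0.0063]
tool_rot: [-0.0, 0.999, 0.043, -0.0]
contact_force: [-0.6, 0.6, 0.8]
gripper_width: 0.213
grasp_force: 0.1
```

{"method": "arm_command", "body": {"rows": [[18, [0.012, 0.001, 0], [0, 0, 0]], [18, [0.024, 0.002, 0], [0, 0, 0]], [18, [0.036, 0.003, 0], [0, 0, 0]], [18, [0.048, 0.004, 0], [0, 0, 0]], [18, [0.06, 0.005, 0], [0, 0, 0]], [18, [0.072, 0.006, 0], [0, 0, 0]], [18, [0.084, 0.007, 0], [0, 0, 0]], [18, [0.096, 0.008, 0], [0, 0, 0]], [18, [0.108, 0.009, 0], [0, 0, 0]], [18, [0.12, 0.01, 0], [0, 0, 0]], [18, [0.132, 0.011, 0], [0, 0, 0]], [18, [0.144, 0.012, 0], [0, 0, 0]]]}}

```text
time: 9.7
tool_pos: [0.5118, -0.3443, 0.0063]
tool_rot: [0.0, 0.999, 0.043, 0.0]
contact_force: [0.3, 0.2, 0.3]
gripper_width: 0.211
grasp_force: 0.1
```

```bash
python3 look.py "[(-.015,0.0),(-.112,.056),(.001,-.05)]"
```

```text
9.7 [ 0.5118 -0.3443  0.0063] [-0.0444  0.0008] [0.29 0.16 0.28] 0.2113638621984063
scene [-0.0165  0.0021] 0
scene [-0.1127  0.0558] 93
scene [ 0.0008 -0.0489] 94
side [-0.0143  0.0016] 160
side [-0.1122  0.0559] 201
side [ 0.001  -0.0495] 135
```

{"method": "arm_command", "body": {"rows": [[18, [0.012, 0.001, 0], [0, 0, 0]], [18, [0.024, 0.002, 0], [0, 0, 0]], [18, [0.036, 0.002, 0], [0, 0, 0]], [18, [0.045, 0.003, 0], [0, 0, 0]], [18, [0.05, 0.003, 0], [0, 0, 0]], [18, [0.05, 0.003, 0], [0, 0, 0]], [18, [0.0, 0.0, 0], [0, 0, 0]], [18, [-0.06, -0.005, 0.02], [0, 0, 0]], [18, [-0.08, -0.005, 0.15], [0, 0, 0]], [18, [-0.1, 0.0, 0.2], [0, 0, 0]], [18, [-0.2, 0.05, 0.2], [0, 0, 0]], [18, [-0.3, 0.11, 0.2], [0, 0, 0]]]}}

```text
time: 10.8
tool_pos: [0.4224, -0.313, 0.069]
tool_rot: [0.002, 0.999, 0.043, 0.002]
contact_force: [-0.5, 0.8, 0.2]
gripper_width: 0.212
grasp_force: 0.0
```

{"method": "arm_command", "body": {"rows": [[18, [-0.081, 0.039, 0], [0, 0, 0]], [18, [-0.081, 0.039, 0], [0, 0, 0]], [18, [-0.081, 0.039, -0.1], [0, 0, 0]], [18, [-0.081, 0.039, -0.18], [0, 0, 0]], [18, [-0.081, 0.039, -0.2], [0, 0, 0]], [18, [-0.081, 0.039, -0.2], [0, 0, 0]], [18, [-0.081, 0.039, -0.2], [0, 0, 0]]]}}

```text
time: 11.38
tool_pos: [0.3976, -0.3, 0.0068]
tool_rot: [0.0, 0.999, 0.043, 0.0]
contact_force: [0.4, -0.2, -0.4]
gripper_width: 0.21
grasp_force: 0.0
```

```bash
python3 look.py "[(0,0.0),(-.112,.056),(.001,-.05),(-.131,.117)]"
```

```text
11.3833 [ 0.3976 -0.3     0.0068] [-0.1544  0.0546] [ 0.42 -0.21 -0.39] 0.21030849816654024
scene [-0.0002  0.0012] 105
scene [-0.1128  0.0559] 64
scene [ 0.0008 -0.0485] 102
scene [-0.1326  0.1192] 0
side [-0.      0.0009] 185
side [-0.1124  0.056 ] 204
side [ 0.0009 -0.0491] 157
side [-0.1309  0.1173] 241
```

{"method": "arm_command", "body": {"rows": [[18, [0.012, 0.001, 0], [0, 0, 0]], [18, [0.024, 0.001, 0], [0, 0, 0]], [18, [0.036, 0.002, 0], [0, 0, 0]], [18, [0.048, 0.002, 0], [0, 0, 0]], [18, [0.06, 0.003, 0], [0, 0, 0]], [18, [0.072, 0.003, 0], [0, 0, 0]], [18, [0.084, 0.004, 0], [0, 0, 0]], [18, [0.096, 0.004, 0], [0, 0, 0]], [18, [0.108, 0.005, 0], [0, 0, 0]], [18, [0.12, 0.005, 0], [0, 0, 0]], [18, [0.132, 0.006, 0], [0, 0, 0]], [18, [0.144, 0.006, 0], [0, 0, 0]]]}}

```text
time: 12.48
tool_pos: [0.4406, -0.2977, 0.0062]
tool_rot: [-0.0, 0.999, 0.043, -0.0]
contact_force: [-1.4, -0.3, 0.3]
gripper_width: 0.21
grasp_force: 0.4
```

{"method": "arm_command", "body": {"rows": [[18, [0.012, 0.001, 0], [0, 0, 0]], [18, [0.024, 0.001, 0], [0, 0, 0]], [18, [0.036, 0.002, 0], [0, 0, 0]], [18, [0.048, 0.002, 0], [0, 0, 0]], [18, [0.06, 0.003, 0], [0, 0, 0]], [18, [0.072, 0.003, 0], [0, 0, 0]], [18, [0.084, 0.004, 0], [0, 0, 0]], [18, [0.096, 0.004, 0], [0, 0, 0]], [18, [0.108, 0.005, 0], [0, 0, 0]], [18, [0.12, 0.005, 0], [0, 0, 0]], [18, [0.132, 0.006, 0], [0, 0, 0]], [18, [0.144, 0.006, 0], [0, 0, 0]]]}}

```text
time: 13.48
tool_pos: [0.4838, -0.2959, 0.0063]
tool_rot: [-0.0, 0.999, 0.043, -0.0]
contact_force: [-1.2, 0.3, 0.6]
gripper_width: 0.209
grasp_force: 0.3
```

```bash
python3 look.py "[(0,0.0),(-.038,.052),(.001,-.05)]" p3
```

```text
13.4833 [ 0.4838 -0.2959  0.0063] [-0.0681  0.0513] [-1.19  0.31  0.58] 0.20913584430423038
scene [-0.0001  0.0012] 86
scene [-0.0395  0.0542] 12
scene [ 0.0006 -0.049 ] 104
side [-0.0003  0.001 ] 179
side [-0.0379  0.0523] 181
side [ 0.001  -0.0492] 155
```

View pics/p3_side.png

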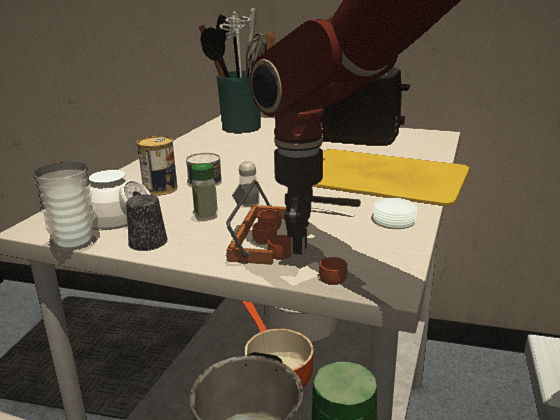

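The third dish, at (280,245), is lined up with the bay, clear of the left wall and of the middle dish. I'll push it the rest of the way, then back off.

{"method": "arm_command", "body": {"rows": [[18, [0.012, 0.001, 0], [0, 0, 0]], [18, [0.024, 0.001, 0], [0, 0, 0]], [18, [0.036, 0.002, 0], [0, 0, 0]], [18, [0.048, 0.002, 0], [0, 0, 0]], [18, [0.06, 0.003, 0], [0, 0, 0]], [18, [0.072, 0.003, 0], [0, 0, 0]], [18, [0.084, 0.004, 0], [0, 0, 0]], [18, [0.096, 0.004, 0], [0, 0, 0]], [18, [0.108, 0.005, 0], [0, 0, 0]], [18, [0.12, 0.006, 0], [0, 0, 0]], [18, [0.127, 0.006, 0], [0, 0, 0]], [18, [0.127, 0.006, 0], [0, 0, 0]]]}}

```text
time: 14.58
tool_pos: [0.5222, -0.2942, 0.0064]
tool_rot: [0.0, 0.999, 0.043, 0.0]
contact_force: [-0.0, -0.6, -0.0]
gripper_width: 0.207
grasp_force: 0.0
```

{"method": "arm_command", "body": {"rows": [[18, [-0.05, -0.004, 0], [0, 0, 0]], [18, [-0.12, -0.01, 0.02], [0, 0, 0]], [18, [-0.14, -0.01, 0.15], [0, 0, 0]], [0, [-0.14, -0.01, 0.28], [0, 0, 0]], [0, [-0.14, -0.01, 0.4], [0, 0, 0]], [0, [-0.14, -0.01, 0.45], [0, 0, 0]], [0, [-0.14, -0.01, 0.45], [0, 0, 0]]]}}

```text
time: 15.17
tool_pos: [0.4823, -0.2995, 0.1478]
tool_rot: [0.004, 0.999, 0.043, 0.004]
contact_force: [-1.1, -0.7, 0.7]
gripper_width: -0.003
grasp_force: 0.0
```

```bash
python3 look.py "[(0,0.0),(0,.05),(.001,-.05),(-.131,.117)]"
python3 - <<'E'
from plant import vision
from h import *
for n,o in(("scene",(.0017,-.002)),("side",(-.0017,.002))):
    f=vision.grab_frame(n);P=pts(f);P[...,:2]-=o
    Q=P.reshape(-1,3)[(f["z_map"]>0).ravel()]; k=(Q[:,:2]-K0)@RK
    m=(Q[:,2]>.06)&(Q[:,2]<.12)&(k[:,0]>.01)&(k[:,0]<.09)&(abs(k[:,1])<.024)
    a=np.arctan2(Q[m,2]-.018,-(k[m,0]-.01)); r=np.hypot(Q[m,2]-.018,k[m,0]-.01)
    print(n,m.sum(),np.median(a),np.percentile(r,[2,50,98]).round(4),np.percentile(k[m],[2,98],axis=0).round(4),np.percentile(Q[m,2],[2,98]))
E
```

```text
15.1667 [ 0.4823 -0.2995  0.1478] [-0.07    0.0479] [-1.1  -0.7   0.75] -0.0027740556202568213
scene [-0.0003  0.0014] 107
scene [-0.0007  0.0508] 108
scene [ 0.0007 -0.0489] 107
scene [-0.1311  0.1172] 94
side [-0.      0.0011] 172
side [-0.0004  0.0509] 200
side [ 0.0009 -0.0493] 154
side [-0.1308  0.1174] 235
scene 265 2.0337658765516062 [0.0577 0.0696 0.081 ] [[ 0.0346 -0.0231]
 [ 0.0477  0.0225]] [0.06989417 0.09072712]
side 179 2.0171935476770595 [0.0597 0.0716 0.0827] [[ 0.035  -0.0231]
 [ 0.0479  0.0227]] [0.07219019 0.09244857]
```

All three dishes sit at keeper x≈0 and y≈−49, +1 and +51 mm. The bail is at about 2.03 rad. Next I'll take the shut fingers over and behind the tab.

{"method": "arm_command", "body": {"rows": [[0, [0.513, -0.125, 0], [0, 0, 0]], [0, [0.513, -0.125, 0], [0, 0, 0]], [0, [0.513, -0.125, 0], [0, 0, 0]], [0, [0.513, -0.125, 0], [0, 0, 0]], [0, [0.513, -0.125, 0], [0, 0, 0]], [0, [0.513, -0.125, 0], [0, 0, 0]], [0, [0.513, -0.125, -0.12], [0, 0, 0]], [0, [0.513, -0.125, -0.23], [0, 0, 0]], [0, [0.513, -0.125, -0.23], [0, 0, 0]], [0, [0.513, -0.125, -0.23], [0, 0, 0]]]}}

```text
time: 16.2
tool_pos: [0.6302, -0.333, 0.0684]
tool_rot: [-0.002, 0.999, 0.042, -0.003]
contact_force: [-0.0, -0.2, 0.5]
gripper_width: 0.006
grasp_force: 0.0
```

```bash
python3 look.py "[]" b1
python3 - <<'E'
from h import *
# TCP waypoints: corner at radius r on the tab's rear face, relative steps in call units
p0=np.array([*k2w((.078,0)),.0723])
for a,r in [(2.03,82),(1.57,82),(1.2,74),(1.0,72),(.8,72),(.6,74),(.4,77),(.2,82),(.1,85),(0,87)]:
    x=10-r*np.cos(a)+2*np.sin(a); z=18+r*np.sin(a)+2*np.cos(a)
    w=np.array([*k2w(((x+11)/1e3,0)),z/1e3]); print(a,(x+11).round(1),z.round(1),((w-p0)/.3).round(3))
E
```

```text
16.2 [ 0.6302 -0.333   0.0684] [0.0745 0.002 ] [-0.04 -0.22  0.51] 0.005940270635484783
2.03 59.1 90.6 [-0.063 -0.005  0.061]
1.57 22.9 100.0 [-0.183 -0.016  0.092]
1.2 -4.0 87.7 [-0.272 -0.023  0.051]
1.0 -16.2 79.7 [-0.313 -0.027  0.025]
0.8 -27.7 71.0 [-0.351 -0.03  -0.004]
0.6 -38.9 61.4 [-0.388 -0.033 -0.036]
0.4 -49.1 49.8 [-0.422 -0.036 -0.075]
0.2 -59.0 36.3 [-0.455 -0.039 -0.12 ]
0.1 -63.4 28.5 [-0.47  -0.04  -0.146]
0 -66.0 20.0 [-0.478 -0.041 -0.174]
```

View pics/b1_side.png

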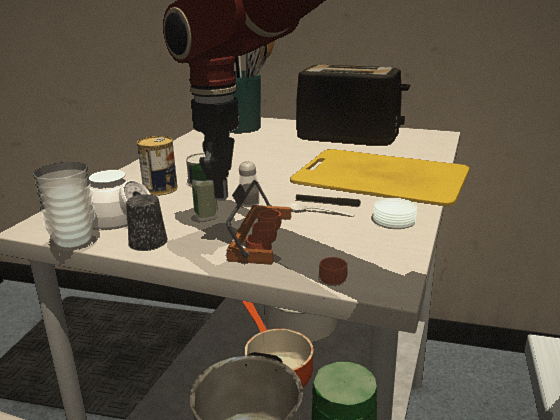

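{"method": "arm_command", "body": {"rows": [[0, [-0.03, -0.003, 0.01], [0, 0, 0]], [0, [-0.055, -0.005, 0.01], [0, 0, 0]], [0, [-0.075, -0.006, 0.015], [0, 0, 0]], [0, [-0.095, -0.008, 0.02], [0, 0, 0]], [0, [-0.115, -0.01, 0.03], [0, 0, 0]], [0, [-0.135, -0.012, 0.04], [0, 0, 0]], [0, [-0.155, -0.013, 0.045], [0, 0, 0]], [0, [-0.175, -0.015, 0.05], [0, 0, 0]], [0, [-0.195, -0.017, 0.05], [0, 0, 0]], [0, [-0.215, -0.018, 0.05], [0, 0, 0]], [0, [-0.235, -0.02, 0.05], [0, 0, 0]], [0, [-0.255, -0.022, 0.05], [0, 0, 0]]]}}

```text
time: 17.3
tool_pos: [0.5563, -0.3412, 0.087]
tool_rot: [-0.0, 0.999, 0.043, -0.0]
contact_force: [2.0, 0.5, 0.2]
gripper_width: -0.005
grasp_force: 0.6
```

{"method": "arm_command", "body": {"rows": [[0, [-0.018, -0.001, 0], [0, 0, 0]], [0, [-0.038, -0.003, -0.013], [0, 0, 0]], [0, [-0.058, -0.005, -0.025], [0, 0, 0]], [0, [-0.077, -0.006, -0.04], [0, 0, 0]], [0, [-0.096, -0.008, -0.054], [0, 0, 0]], [0, [-0.115, -0.01, -0.07], [0, 0, 0]], [0, [-0.133, -0.011, -0.086], [0, 0, 0]], [0, [-0.15, -0.013, -0.105], [0, 0, 0]], [0, [-0.167, -0.014, -0.125], [0, 0, 0]], [0, [-0.184, -0.016, -0.147], [0, 0, 0]], [0, [-0.2, -0.017, -0.17], [0, 0, 0]], [0, [-0.2, -0.017, -0.17], [0, 0, 0]]]}}

```text
time: 18.3
tool_pos: [0.4949, -0.3455, 0.0339]
tool_rot: [-0.001, 0.999, 0.042, -0.002]
contact_force: [-0.4, -0.1, -0.1]
gripper_width: 0.001
grasp_force: 0.0
```

```bash
python3 look.py "[(0,0.0),(0,.05),(.001,-.05)]" b2
```

```text
18.3 [ 0.4949 -0.3455  0.0339] [-0.0613  0.001 ] [-0.4  -0.11 -0.12] 0.0014316787389353327
scene [-0.0003  0.0011] 79
scene [-0.0015  0.0521] 14
scene [ 0.0006 -0.0489] 109
side [0.0002 0.001 ] 173
side [-0.0004  0.0507] 197
side [ 0.0009 -0.0494] 157
```

View pics/b2_side.png

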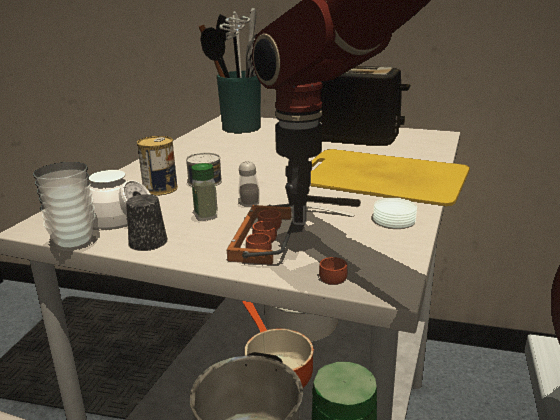

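The bail is nearly down, with its crossbar around (275,252) in front of the dishes and the fingers on the tab at about (298,228). I'll press gently to the stop.

{"method": "arm_command", "body": {"rows": [[0, [-0.012, -0.001, -0.02], [0, 0, 0]], [0, [-0.012, -0.001, -0.035], [0, 0, 0]], [0, [-0.012, -0.001, -0.045], [0, 0, 0]], [0, [-0.012, -0.001, -0.05], [0, 0, 0]], [0, [-0.012, -0.001, -0.055], [0, 0, 0]], [0, [-0.012, -0.001, -0.055], [0, 0, 0]]]}}

```text
time: 18.9
tool_pos: [0.4935, -0.3467, 0.0201]
tool_rot: [-0.0, 0.999, 0.043, -0.0]
contact_force: [-1.1, 0.3, 2.3]
gripper_width: -0.002
grasp_force: 1.2
```

{"method": "arm_command", "body": {"rows": [[0, [0, 0, 0.06], [0, 0, 0]], [0, [0, 0, 0.18], [0, 0, 0]], [0, [-0.05, 0, 0.32], [0, 0, 0]], [0, [-0.15, -0.05, 0.4], [0, 0, 0]], [0, [-0.25, -0.1, 0.5], [0, 0, 0]], [0, [-0.3, -0.2, 0.55], [0, 0, 0]], [0, [-0.3, -0.3, 0.55], [0, 0, 0]], [0, [-0.3, -0.3, 0.55], [0, 0, 0]], [0, [-0.3, -0.3, 0.55], [0, 0, 0]]]}}

```text
time: 19.65
tool_pos: [0.4031, -0.4377, 0.1849]
tool_rot: [-0.0, 0.999, 0.042, 0.0]
contact_force: [0.7, 0.5, -1.2]
gripper_width: 0.003
grasp_force: 0.0
```

```bash
python3 look.py "[(0,0.0),(0,.05),(.001,-.05),(-.131,.117)]" e1
python3 - <<'E'
from plant import vision
from h import *
for n,o in(("scene",(.0017,-.002)),("side",(-.0017,.002))):
    f=vision.grab_frame(n);P=pts(f);P[...,:2]-=o
    g=cv2.cvtColor(f["color"],cv2.COLOR_RGB2HSV)
    ok=(f["z_map"]>0)&~red(f)
    Q=P[ok]; k=(Q[:,:2]-K0)@RK
    m=(Q[:,2]>.009)&(Q[:,2]<.06)&(k[:,0]>-.09)&(k[:,0]<-.04)&(abs(k[:,1])<.1)
    t=m&(abs(k[:,1])<.022)&(k[:,0]<-.055)
    print(n,m.sum(),np.percentile(k[m],[2,50,98],axis=0).round(4),np.percentile(Q[m,2],[2,50,98]).round(4),"tab z",np.median(Q[t,2]),"x",np.median(k[t,0]))
E
```

```text
19.65 [ 0.4031 -0.4377  0.1849] [-0.1607 -0.0831] [ 0.72  0.52 -1.2 ] 0.003162227688857323
scene [-0.0001  0.0014] 109
scene [-0.0005  0.0511] 72
scene [ 0.0004 -0.0489] 113
scene [-0.1313  0.1172] 105
side [-0.0002  0.0009] 165
side [-0.0001  0.0505] 198
side [ 0.0009 -0.0494] 157
side [-0.1309  0.1174] 240
scene 424 [[-0.0709 -0.0954]
 [-0.0534 -0.0107]
 [-0.0452  0.0254]] [0.0147 0.0179 0.0212] tab z 0.017852016347855236 x -0.06347230471210676
side 361 [[-0.0703 -0.0929]
 [-0.0514  0.0084]
 [-0.0424  0.0972]] [0.0171 0.0204 0.022 ] tab z 0.02045601785167648 x -0.06261849433271355
```

View pics/e1_side.png

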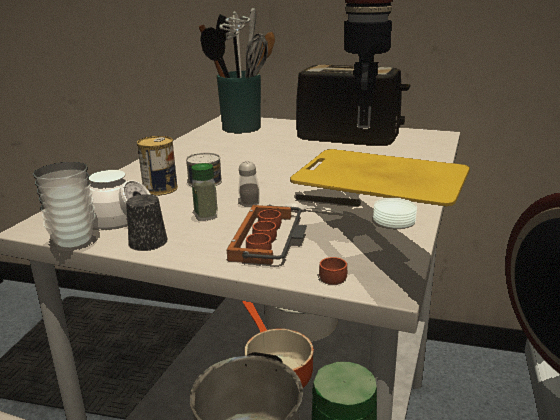

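The bail is level, with its crossbar running (270,257)-(303,212) in front of the three dishes. The fourth dish stands at (333,270), and the arm is clear of everything.

```bash
python3 -c "
from plant import manip
print(manip.job_done())"
```

```text
the job is handed in; nothing more can be done
None
```

Three dishes are in the keeper, the bail measures fully down in front of them and the fourth dish stands outside; I handed the job in at about 20 s, and the interface returned no verdict.

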